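# Test the stop button of the machine cell and reset it

### The arm

A 6-joint arm with a two-finger parallel gripper is mounted at the origin on the work surface. World frame = base frame: x ahead of the robot, y to its left, z up, the work surface at z = 0. Lengths are in m, angles in rad, forces in N, time in s.
With the tool pointing down it reaches from about 0.275 to 1 m from the base axis. Payload 8.4 kg.
Tool frame: the origin (TCP) lies on the centre line of the jaws, within the pads' length; the fingertips stand 17 mm ahead of it and the grasp point (between the pads) lies 2 mm behind it (bot.tcp_to_tips is the z of the fingertips in the tool frame, in m); z points along the fingers, y is the line along which they close (so a half turn about z gives the same grasp; the last joint's range is limited). The gripper opens to 85 mm and grips with 20 to 120 N. Pads are 22 mm wide; open, the fingers measure 114 mm over their backs; the gripper's body (76 mm by 85 mm) begins 54 mm behind the grasp point. The pads swing forward as they close: fully open they stand 13 mm farther back than shut.
Start: joints at [1.243, 0.353, 1.633, -0, 1.155, -0.002], TCP at [0.2, 0.592, 0.248] pointing down, gripper open.
Joint ranges: [-2.63, 2.63], [-0.92, 2.1], [0.06, 2.66], [-1.3, 4.44], [0, 2.69], [-3.02, 3.02]. Speed limits (rad/s): [2.22, 2.22, 2.79, 3.14, 3.14, 3.14].

### API

Orientations are given as a unit quaternion [x, y, z, w].
In Python, from workcell import bot, hand, kinematics, get_obs, vision, hand_in gives the robot as it stands. The module is installed in compiled form; this text tells all that it offers. Calls block until the motion is done:
- bot.reach(position, orientation): joint-space move of the TCP to a pose.
- bot.servo_line(position, ori=None, velocity=0.15): straight line of the TCP; ori=None keeps the orientation; velocity is the mean speed in m/s.
- bot.goto_joints(angles): joint-space move.
- hand.move_gripper(opening, strength=None): finger opening in m; strength is the grip in N (None keeps the last); returns when the fingers have stopped.
- bot.dwell(seconds).
- kinematics.solve_ik(position, orientation): joint angles nearest the present ones, or None.
- get_obs(): the state.
- vision.read_camera(name): name is "side" or "top"; returns a dict with "frame" (480x640x3 uint8, red, green, blue), "intrinsics" (3x3 intrinsics, pixels), "view" (4x4, takes a point from world to camera coordinates). Camera axes: x right, y down, z forward; pixel columns grow to the right and rows downward; lengths in m; the calibration is good to about 2 mm. A picture is of the moment at which its call begins. There is no depth.
A pose or a line that the arm cannot do raises bot.IKError and nothing moves.
- hand_in(): hands the job in; it is judged then, once.
The state is a dict: "time_s": time; "joint_pos": joint angles; "joint_vel": joint speeds; "joint_efforts": joint torques, N m; "position": TCP position; "orientation": TCP orientation; "wrist_force": force on the tool from outside, world axes, zero at the start; "ft_torque": the same for the moment, N m; "gripper_width": finger opening in m; "grip_force": force on a finger pad.
Only numpy, scipy, OpenCV 4.12 (cv2) and the standard library are available. Lean on these libraries where they do the work, as an engineer would, in place of code of your own. Each camera call takes 0.05 s, during which the arm holds its last target. There are 200 camera calls.

### The job

Test the cell's stop: push the winged mushroom button all the way in so that it latches, then twist it clockwise by pushing on a wing until the latch lets go, and let the head spring fully out and turn back. Then press the square reset button fully in and let it come back out. Only push with the outside of the fingers, taking nothing between them, do not press the round start button, and leave the other things where they stand.

Things in the scene. Friction and masses are not known exactly. Their poses are not given: they have to be found in the camera images.
- stop_head (a point): centre of the top of the stop's black mushroom head, 108 mm above the table when out. The head is a flat-topped dome, 48 mm diameter, 24 mm tall, with two straight wings 12 mm thick on opposite sides, ending 42 mm from its axis; wing tops lie 8 mm, undersides 24 mm below this point. Axes turn with the head: wings along +y and -y, z up along the button's axis.
- stop_box: the white box under the stop head, fixed to the table, 90 x 90 mm in plan, 56 mm tall, with a steel collar 42 mm in diameter that rises 8 mm more. Origin at the centre of its underside, on the button's axis; x and y parallel to its sides and to those of the untwisted head.
- stop_push (a joint): how far the stop head is pushed down, m: 0 = out, 0.011 = bottom. A spring lifts it (4 N out, 7 N at the bottom). A hidden catch snaps over at about 0.008 and then holds the head there, if the head is untwisted; pushing past it takes about 7 N in all.
- stop_twist (a joint): how far the stop head is twisted clockwise seen from above, rad: 0 = rest, 0.8 = end. A spring turns it back when let go (0.05 N m at 0, 0.11 at 0.8). Twisted past about 0.5 while latched, the catch lets go and the head springs up. It does not turn anticlockwise from 0.
- reset_button_top (a point): the centre of the top face of the square black reset button, 34 x 34 mm, 80 mm above the table, on a white box like the stop's (90 x 90 x 56 mm, fixed). Its x and y are parallel to the box's sides, z is up.
- reset_button (a joint): how far the reset button is pushed down, in m: 0 = out, 0.006 = fully in. It springs back when let go; fully in takes about 4.5 N.
- start_button_top (a point): the centre of the top face of the round black start button, 34 mm diameter, 80 mm above the table, on a third such white box. It must not be pressed.
- start_button (a joint): how far the start button is pushed down, in m: 0 = out, 0.006 = fully in.
- blank_a: a loose steel bar blank standing upright, 36 mm diameter, 50 mm tall, among the operator boxes; origin at the centre of its underside
- blank_b: a second such blank, 36 mm diameter, 50 mm tall, among the operator boxes; origin at the centre of its underside
- wrench: a 170 mm wrench lying flat on the table to the right (-y) of the boxes; origin at its middle, underside; its length lies along its x axis
- deburrer: a 160 mm deburring tool with a grey handle, shaped like a screwdriver, lying to the left (+y) of the boxes; origin at its middle, underside; its length lies along its x axis
- oil_can: a small aluminium can, 52 mm diameter, 90 mm tall, beyond the boxes; origin at the centre of its underside
- mug: a white mug, 72 mm diameter, 80 mm tall, beyond the boxes; origin at the centre of its underside
- parallel: a dark steel bar, 30 x 80 x 30 mm, lying beyond the boxes; origin at the centre of its underside
There are look-alikes about, which are no part of the job. What is shaped like the part that bears reset_button_top but red is not meant.

How it is judged:
By the outcome, as a careful person would: the job done as asked, in the order asked, and still so for the second after the job is handed in, with the robot touching nothing.
It also fails if it takes over 58 s, if anything falls off the work surface, if the arm or the gripper's body presses on something with over 40 N, if the wrist force passes 120 N, or if a joint passes its speed limit or range.

## Working session

There is one attempt and no reset: what is moved stays moved. The work goes in short steps, each a Python script; the robot and the scene stay as the last script left them, time stands still between calls to the robot, and variables do not carry over. Pictures are saved under pics/ and viewed, at most 10 in all, crops included, and the job is handed in when it is done.

```bash
mkdir -p pics; python3 - <<'E'
from workcell import bot,hand,kinematics,get_obs,vision
import cv2,numpy as np
np.set_printoptions(precision=4,suppress=True)
for n in("top","side"):
    d=vision.read_camera(n); cv2.imwrite(f"pics/{n}0.png",d["frame"][:,:,::-1]); print(n,d["intrinsics"],d["view"])
o=get_obs(); print(o["time_s"],o["orientation"],bot.tcp_to_tips)
E
```

```text
top [[555.8496   0.     323.6654]
 [  0.     555.8496 238.2441]
 [  0.       0.       1.    ]] [[-0.0151 -0.9999  0.0055 -0.0093]
 [-0.9947  0.0144 -0.102   0.6255]
 [ 0.1019 -0.007  -0.9948  1.1412]
 [ 0.      0.      0.      1.    ]]
side [[622.1591   0.     318.3228]
 [  0.     622.1591 242.6625]
 [  0.       0.       1.    ]] [[ 0.9995 -0.0285  0.0097 -0.5984]
 [-0.0121 -0.6775 -0.7354  0.0603]
 [ 0.0275  0.735  -0.6775  1.4612]
 [ 0.      0.      0.      1.    ]]
0.1 [ 0.1622  0.9868 -0.0006 -0.0001] 0.017
```

View pics/top0.png

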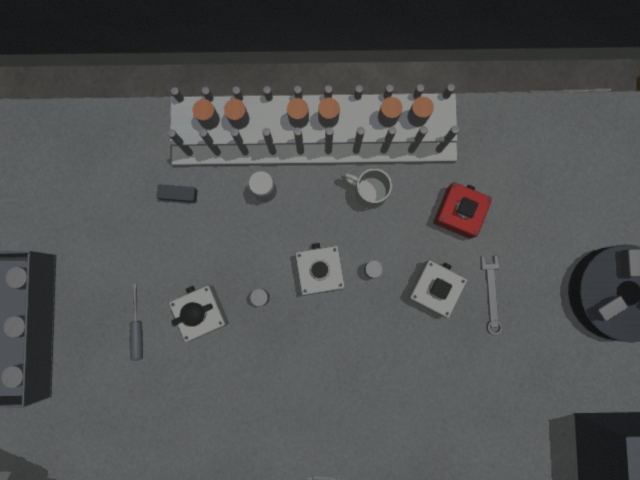

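View pics/side0.png

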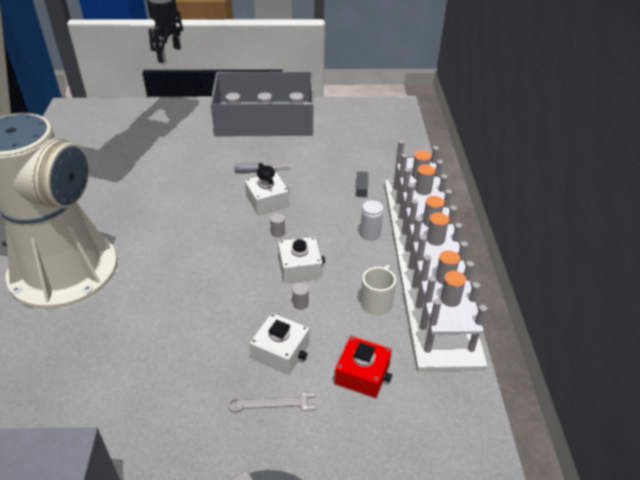

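The top view shows the stop at (191,314), the round start button at (319,270), the square reset button at (440,288) and the red look-alike at (465,208). I'll enlarge the stop and the reset.

```bash
python3 - <<'E'
import cv2,numpy as np
t=cv2.imread("pics/top0.png"); s=cv2.imread("pics/side0.png")
f=lambda im,u,v:cv2.convertScaleAbs(cv2.resize(im[v:v+60,u:u+80],None,fx=5,fy=5,interpolation=cv2.INTER_CUBIC),alpha=1.6)
cv2.imwrite("pics/c1.png",np.vstack([np.hstack([f(t,155,284),f(t,400,258)]),np.hstack([f(s,230,155),f(s,240,310)])]))
E
```

```text
(no output)
```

View pics/c1.png

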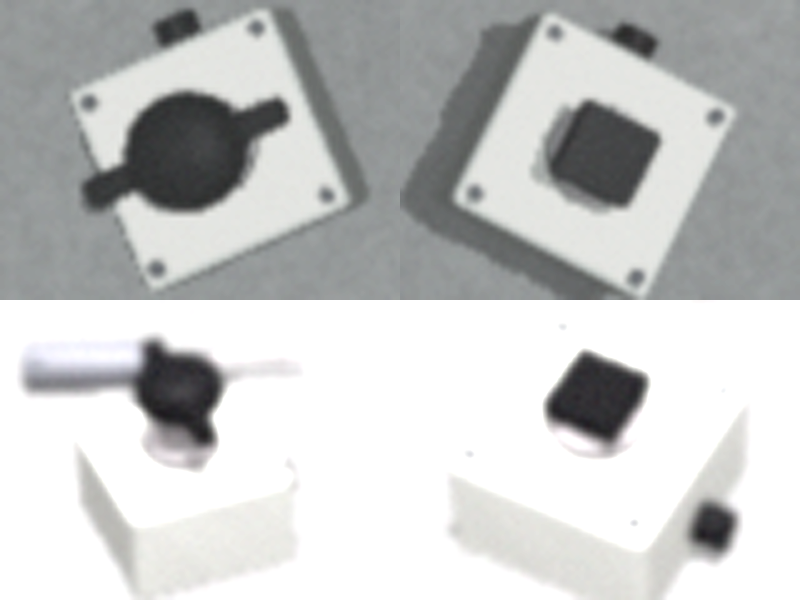

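```bash
cat >h.py <<'E'
import numpy as np
from workcell import bot,hand,kinematics,get_obs,vision,hand_in
np.set_printoptions(precision=4,suppress=True)
def unproj(d,u,v,z):
    V=d["view"];R=V[:3,:3];c=-R.T@V[:3,3]
    r=R.T@np.linalg.solve(d["intrinsics"],[u,v,1]); return c+r*(z-c[2])/r[2]
E
python3 - <<'E'
from h import *
d=vision.read_camera("top");s=vision.read_camera("side")
def P(cx,cy,u0,v0,z,d=d): return unproj(d,(cx+.5)/5-.5+u0,(cy+.5)/5-.5+v0,z)
def box(c,u,v):
    q=np.array([P(a,b,u,v,.056) for a,b in c]); e=np.diff(np.vstack([q,q[:1]]),axis=0)
    print("box",q.mean(0),np.linalg.norm(e,axis=1),np.degrees(np.arctan2(e[:,1],e[:,0])))
box([(270,8),(350,203),(155,292),(70,95)],155,284)
print("head",P(187,152,155,284,.098)); a=P(88,194,155,284,.098);b=P(286,110,155,284,.098)
print(a,b,(a+b)/2,np.linalg.norm(a-b),np.degrees(np.arctan2(*(a-b)[1::-1])))
print("side head",P(180,367,230,155-60,.103,s))
box([(145,12),(336,108),(240,298),(55,200)],400,258)
q=[P(x,y,400,258,.08) for x,y in [(190,100),(260,140),(218,208),(152,165)]]
print("reset",np.mean(q,0)); print("side reset",P(600-400,395-300,240,310,.08,s))
print("start",unproj(d,319.5,269.5,.08)); 
for n,u,v,z in [("ba",259,297,.05),("bb",373,269,.05)]: print(n,unproj(d,u,v,z))
E
```

```text
box [0.4727 0.2421 0.056 ] [0.0861 0.086  0.0873 0.0882] [-157.484   113.6278   23.9369  -67.2039]
head [0.4729 0.2424 0.098 ]
[0.4572 0.2809 0.098 ] [0.4887 0.2037 0.098 ] [0.4729 0.2423 0.098 ] 0.08343415426413396 112.17534721014036
side head [0.4702 0.2501 0.103 ]
box [ 0.516  -0.2521  0.056 ] [0.0872 0.0877 0.0848 0.0861] [-117.7607  151.061    61.1791  -27.3288]
reset [ 0.5161 -0.2514  0.08  ]
side reset [ 0.5139 -0.2581  0.08  ]
start [ 0.5573 -0.0089  0.08  ]
ba [0.504  0.1162 0.05  ]
bb [ 0.558  -0.1194  0.05  ]
```

```bash
cat >>h.py <<'E'
from scipy.spatial.transform import Rotation as Ro
C=np.array([.4728,.2423]); PSI=np.radians(22.9); TIP=bot.tcp_to_tips
RS=np.array([.516,-.252]); PR=np.radians(-28)
def quat(psi,s=1):  # tool down, closing line along heading psi
    y=s*np.array([np.cos(psi),np.sin(psi),0]); z=np.array([0,0,-1.]); return Ro.from_matrix(np.c_[np.cross(y,z),y,z]).as_quat()
def loc(lx,ly,th,ztip): # point in head frame twisted clockwise by th
    a=PSI-th; return np.r_[C+[np.cos(a)*lx-np.sin(a)*ly,np.sin(a)*lx+np.cos(a)*ly],ztip+TIP]
def fz():
    o=get_obs(); return o["time_s"],o["position"]-[0,0,TIP],o["wrist_force"],o["ft_torque"]
def press(xy,z0,z1,fmax):
    z=z0
    while True:
        bot.servo_line([*xy,z+TIP],velocity=.03); t,p,f,_=fz(); print(round(t,2),round(z,4),p,f)
        if z<=z1 or np.linalg.norm(f)>fmax: break
        z=max(z-.002,z1)
E
python3 - <<'E'
from h import *
for s in(1,-1):
    for th in(0,.4,.8): print(s,th,kinematics.solve_ik(loc(-21,38,th,.08)*0+loc(-.021,.038,th,.08),quat(PSI-th,s)))
    print(kinematics.solve_ik([*RS,.1],quat(PR,s)))
hand.move_gripper(0.0,20); print(bot.tcp_to_tips,get_obs()["gripper_width"])
bot.reach([*C,.16+TIP],quat(PSI,1 if kinematics.solve_ik([*C,.16],quat(PSI,1)) is not None else -1)); print(*fz(),get_obs()["joint_pos"])
E
```

```text
1 0 [ 0.5474  0.3876  1.9895 -0.      0.7645  0.1477]
1 0.4 [ 0.5525  0.4087  1.9532 -0.      0.7798  0.5528]
1 0.8 [ 0.5447  0.4293  1.9171 -0.      0.7952  0.9451]
[-0.4569  0.4568  1.8591 -0.      0.8257  0.0318]
-1 0 [ 0.5474  0.3876  1.9895 -0.      0.7645 -2.9939]
-1 0.4 [ 0.5525  0.4087  1.9532 -0.      0.7798 -2.5888]
-1 0.8 [ 0.5447  0.4293  1.9171 -0.      0.7952 -2.1965]
None
0.017 0.00033405374781737075
2.6167 [0.4728 0.2431 0.1602] [-0.0745  0.382  -0.0195] [-0.0597 -0.021  -0.0435] [0.472  0.2918 1.8999 0.0003 0.9493 0.0711]
```

Good; now one close look before pressing.

```bash
python3 - <<'E'
from h import *
import cv2
bot.servo_line([*C,.113+TIP],velocity=.1)
t=vision.read_camera("top")["frame"][:,:,::-1]; s=vision.read_camera("side")["frame"][:,:,::-1]
f=lambda im,u,v:cv2.convertScaleAbs(cv2.resize(im[v:v+80,u:u+80],None,fx=5,fy=5,interpolation=cv2.INTER_CUBIC),alpha=1.5)
cv2.imwrite("pics/c2.png",np.hstack([f(t,150,270),f(s,225,130)])); print(*fz())
E
```

```text
3.3333 [0.4733 0.2427 0.1137] [ 0.3264 -0.0086 -0.7721] [0.0599 0.0173 0.0899]
```

View pics/c2.png

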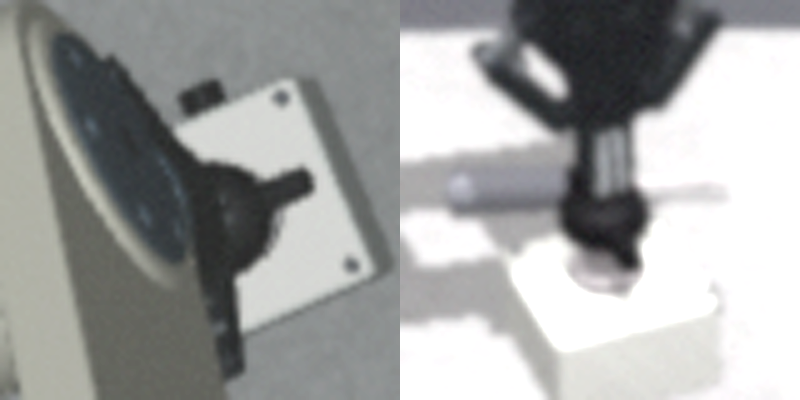

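The side crop shows the shut fingers centred over the head, at about (605,190), so I'll press.

```bash
python3 - <<'E'
from h import *
press(C,.109,.095,14); bot.dwell(.2); print(*fz())
bot.servo_line([*C,.125+TIP],velocity=.1); print(*fz())
E
```

```text
3.62 0.109 [0.4728 0.2423 0.109 ] [ 0.7975 -0.253  -0.2921]
3.87 0.107 [0.4731 0.2424 0.1072] [-0.5118 -0.1756  4.1277]
4.12 0.105 [0.4731 0.2424 0.1052] [ 0.127  -0.3808  2.911 ]
4.37 0.103 [0.4731 0.2424 0.1032] [ 0.1464 -0.4735  4.7797]
4.62 0.101 [0.473  0.2424 0.1011] [0.9076 0.0653 3.8557]
4.87 0.099 [0.4731 0.2424 0.0992] [0.3371 0.5031 5.1988]
5.12 0.097 [0.4731 0.2424 0.0972] [-0.0071 -0.3266  5.1224]
5.37 0.095 [0.4734 0.2426 0.0968] [-3.5491 -2.4614 23.1283]
5.5667 [0.4734 0.2426 0.0968] [-3.2194 -1.4111 22.8854] [-0.449   0.7244 -0.0236]
6.0167 [0.4726 0.2422 0.1247] [-0.4375  0.497  -0.0939] [-0.0455  0.0172 -0.0423]
```

```bash
python3 - <<'E'
from h import *
bot.servo_line(loc(-.032,.036,0,.125),velocity=.15)
bot.servo_line(loc(-.032,.036,0,.079),velocity=.1); print(*fz())
bot.servo_line(loc(-.0205,.036,0,.079),velocity=.05); print(*fz())
th=0
while th<.62:
    th+=.1
    bot.servo_line(loc(-.0205,.036,th,.079),quat(PSI-th),velocity=.03); t,p,f,m=fz(); print(round(th,2),round(t,2),p,f)
    if np.linalg.norm(f)>15: break
import cv2
s=vision.read_camera("side")["frame"][:,:,::-1]
t=vision.read_camera("top")["frame"][:,:,::-1]
f=lambda im,u,v:cv2.convertScaleAbs(cv2.resize(im[v:v+80,u:u+80],None,fx=5,fy=5,interpolation=cv2.INTER_CUBIC),alpha=1.5)
cv2.imwrite("pics/c3.png",np.hstack([f(t,150,270),f(s,225,130)]))
E
```

```text
7.1 [0.4297 0.2629 0.079 ] [-0.1411  0.5047 -0.2409] [ 0.0309  0.0274 -0.0175]
7.4833 [0.4404 0.2677 0.0793] [-0.4225  0.2512 -1.0592] [0.0121 0.0106 0.0253]
0.1 7.78 [0.4423 0.2704 0.079 ] [-1.0314 -1.2061  0.4234]
0.2 8.07 [0.4452 0.2732 0.0789] [-1.1534 -1.4305  1.1382]
0.3 8.36 [0.4485 0.2758 0.0789] [-1.9739 -1.7062  2.0439]
0.4 8.65 [0.4521 0.2783 0.079 ] [-2.7346 -1.3971  1.1351]
0.5 8.94 [0.4558 0.2802 0.0789] [-2.3784  0.2099  1.6586]
0.6 9.23 [0.4596 0.2816 0.0789] [-3.666   0.4124  0.4477]
0.7 9.53 [0.4636 0.2827 0.0789] [-4.057   0.2862  1.244 ]
```

View pics/c3.png

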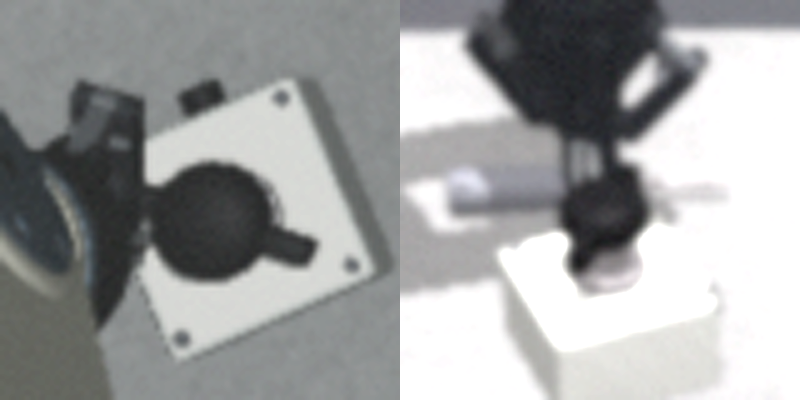

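The top crop shows the wing turned about 38° (tip at (310,247)), and the side crop shows the head raised. I'll retreat along the arc and check.

```bash
python3 - <<'E'
from h import *
import cv2
for th in(.5,.25,0): bot.servo_line(loc(-.0225,.036,th,.079),quat(PSI-th),velocity=.05)
bot.servo_line(loc(-.036,.036,0,.079),velocity=.08)
bot.servo_line(loc(-.036,.036,0,.16),velocity=.2)
bot.reach([*RS,.15+TIP],quat(PR)); print(*fz())
s=vision.read_camera("side")["frame"][:,:,::-1]
t=vision.read_camera("top")["frame"][:,:,::-1]
f=lambda im,u,v:cv2.convertScaleAbs(cv2.resize(im[v:v+60,u:u+80],None,fx=5,fy=5,interpolation=cv2.INTER_CUBIC),alpha=1.6)
bot.servo_line([*RS,.086+TIP],velocity=.15)
s2=vision.read_camera("side")["frame"][:,:,::-1]
cv2.imwrite("pics/c4.png",np.vstack([np.hstack([f(t,155,284),f(s,230,155)]),np.hstack([f(cv2.imread("pics/side0.png"),230,155),f(s2,240,300)])])); print(*fz())
E
```

```text
13.5417 [ 0.5163 -0.2511  0.1499] [ 0.6867 -0.5134  0.3692] [-0.0073  0.0088  0.0329]
14.2667 [ 0.5167 -0.2521  0.0869] [-0.0563 -0.2999  0.6052] [ 0.0242  0.0232 -0.0048]
```

View pics/c4.png

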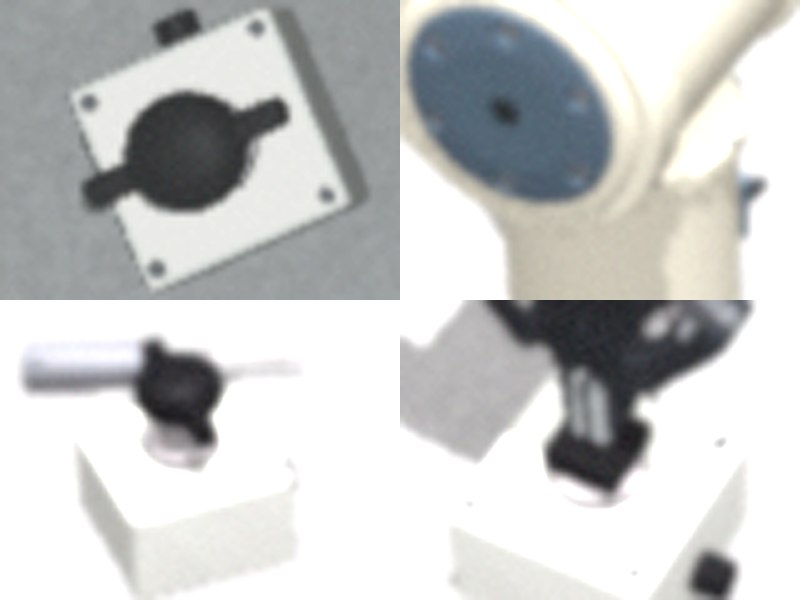

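The top crop looks the same as the initial picture, with the wing tips at (88,194) and (286,110). A latched head would shift by about 1 px, so I'll compare the frames numerically before pressing reset.

```bash
python3 - <<'E'
from h import *
import cv2
a=cv2.imread("pics/top0.png")[288:340,162:222].astype(int); d=vision.read_camera("top"); b=d["frame"][288:340,162:222,::-1].astype(int)
print(abs(a-b).mean(),np.percentile(abs(a-b),99))
cen=lambda im:(lambda m:(m["m10"]/m["m00"],m["m01"]/m["m00"],m["m00"]))(cv2.moments((im.max(2)<60).astype(np.uint8),True))
print(cen(a),cen(b))
pr=lambda z:(lambda q:q[:2]/q[2])(d["intrinsics"]@(d["view"]@[*C,z,1])[:3]); print("latched shift",pr(.1)-pr(.108))
E
```

```text
3.5598290598290596 6.0
(29.469565217391306, 24.650434782608695, 575.0) (29.487719298245615, 24.645614035087718, 570.0)
latched shift [ 0.9489 -0.1388]
```

The head centroid moved only 0.02 px, against 0.95 px if latched, so the head is fully out and turned back. Now the reset button.

```bash
python3 - <<'E'
from h import *
import cv2
press(RS,.081,.0725,12); bot.dwell(.3); print(*fz())
bot.servo_line([*RS,.2+TIP],velocity=.12); bot.reach([.4,.0,.3],quat(0)); bot.dwell(.5); print(*fz())
t=vision.read_camera("top")["frame"][:,:,::-1]; s=vision.read_camera("side")["frame"][:,:,::-1]
cv2.imwrite("pics/e.png",cv2.resize(np.hstack([t,s]),(800,300),interpolation=cv2.INTER_AREA))
cv2.imwrite("pics/e_side.png",s)
for n,im,(u,v,w,h) in [("top",t,(425,273,30,30)),("side",s,(250,310,70,70))]:
    a=cv2.imread(f"pics/{n}0.png")[v:v+h,u:u+w].astype(int); print(n,abs(a-im[v:v+h,u:u+w]).mean())
E
```

```text
14.63 0.081 [ 0.516  -0.252   0.0811] [ 0.2366  0.2879 -0.3817]
14.88 0.079 [ 0.5162 -0.2521  0.0792] [0.8588 0.5219 1.4473]
15.13 0.077 [ 0.5162 -0.2521  0.0771] [0.2254 0.1935 2.7406]
15.38 0.075 [ 0.5162 -0.2521  0.075 ] [ 0.6347 -0.3397  3.7451]
15.63 0.073 [ 0.5163 -0.2522  0.0739] [-2.552   1.2017 14.2405]
15.9333 [ 0.5163 -0.2522  0.074 ] [-2.0768  0.7461 14.0624] [ 0.0577  0.3335 -0.0213]
18.7583 [ 0.4001 -0.0002  0.2829] [ 0.6512 -0.6437 -0.7243] [-0.0233 -0.0302  0.0313]
top 0.87
side 3.2505442176870747
```

View pics/e.png

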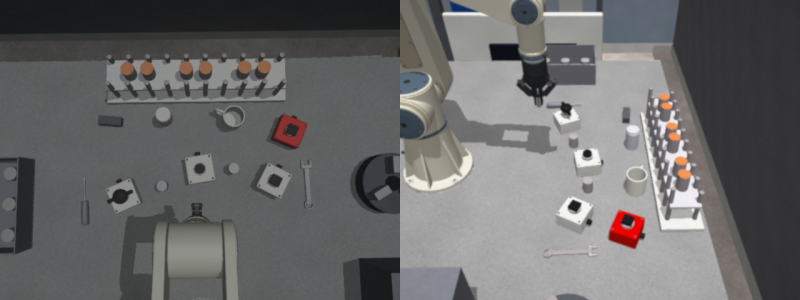

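The reset button bottomed at 6 mm and came back out. The stop is out, the other objects stand where they were, and the arm is clear.

```bash
python3 -c "
from workcell import hand_in
print(hand_in())"
```

```text
the job is handed in; nothing more can be done
None
```

The job is done and handed in at about 19 s: the stop was pushed in, twisted until it let go, and is back out and straight; the reset was then pressed fully in and came back out; the start button and the other things were left alone.

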